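# Load, lock and start the CO2 accessory dryer

### The job

Put every glass CO2 diffuser and every clear drop checker you find into the dryer's open drawer (any way up), push the drawer fully home, then flip the orange cam lever right over, away from the keypad, to lock it. After that start the drying programme on the keypad by pressing the keys fully down one at a time in this order: white, blue, yellow, green; press no key before the lever is locked, and never the red stop key. Leave the bubble counter base, the pipette holder and everything else where they stand.

Things in the scene. Friction and masses are not known exactly. Their poses are not given: they have to be found in the camera images.
- diffuser_a: green-tinted glass CO2 diffuser with a white ceramic disc in its foot: a round foot 56 mm across and 12 to 16 mm high that tapers to a straight neck 24 mm across from 22 mm to the top at 60 mm; 50 to 110 g. Origin at the centre of its underside, z up along the neck; grip the neck, about 42 mm up. May be absent
- diffuser_b: green-tinted glass CO2 diffuser with a white ceramic disc in its foot: a round foot 56 mm across and 12 to 16 mm high that tapers to a straight neck 24 mm across from 22 mm to the top at 60 mm; 50 to 110 g. Origin at the centre of its underside, z up along the neck; grip the neck, about 42 mm up. May be absent
- checker_a: clear acrylic drop checker with a green cap and a green band round its foot: a round foot 56 mm across and 12 to 16 mm high that tapers to a straight neck 24 mm across from 22 mm to the top at 60 mm; 50 to 110 g. Origin at the centre of its underside, z up along the neck; grip the neck, about 42 mm up. May be absent
- checker_b: clear acrylic drop checker with a green cap and a green band round its foot: a round foot 56 mm across and 12 to 16 mm high that tapers to a straight neck 24 mm across from 22 mm to the top at 60 mm; 50 to 110 g. Origin at the centre of its underside, z up along the neck; grip the neck, about 42 mm up. May be absent
- turntable: round grey plastic turntable, 270 mm across, its flat top 22 mm above its origin (shelf level); it does not turn in this job
- dryer_drawer0 (a joint): opening of the grey-fronted drawer of the dryer, a white flat-topped box 240 (x) x 250 (y) x 115 mm high; in m: 0 fully home, up to 0.166 out along drawer_floor's -x; starts 0.13 to 0.15 out; only what is pulled out is open above, inside there is 75 mm of height; about 1 N of friction, stays where it is left (nothing latches it)
- drawer_floor (a point): centre of the drawer's inner floor; moves with it. Axes are the dryer's: x from its front to its back, z up. Inside, the drawer is 195 (x) x 208 (y) mm, walls 71 mm high, 6 mm thick. Its bar handle (11 mm thick, 120 mm long along y) has its middle at x -153 mm, z +55 mm from here, 35 mm in front of the 15 mm front panel; push it towards +x to shut
- lock (a joint): cam lever on top of the dryer, rad: 0 leaning 0.6 rad towards the keypad's side (lock_base's -x) = free, 1.2 leaning 0.6 rad to the other side (lock_base's +x) = locked; turns about lock_base's y axis with little friction, stays where it is left
- lock_base: grey block 70 x 50 x 25 mm on the dryer's top that carries the lever; origin at the centre of its underside, its x axis is the dryer's y axis (from the keypad's side to the far side); the lever's pivot lies 22 mm above the origin; the lever is a 10 mm rod with an orange ball (26 mm across) centred 85 mm from the pivot
- key_white (a joint): travel of the white key in m: 0 released, 0.006 fully down; springs back; starts to move at 1.5 N, fully down at 5 N
- key_white_base: black round housing (44 mm across, 12 mm high) of the white key; origin at the centre of its underside; the key's top face (28 mm across, pressed straight down) is centred 22 mm above the origin. The five keys stand 50 mm or more apart, each in a new place every time, on a grey control box 170 x 120 x 25 mm high, whose axes this body shares
- key_blue (a joint): travel of the blue key in m: 0 released, 0.006 fully down; springs back; starts to move at 1.5 N, fully down at 5 N
- key_blue_base: black round housing (44 mm across, 12 mm high) of the blue key; origin at the centre of its underside; the key's top face (28 mm across, pressed straight down) is centred 22 mm above the origin. The five keys stand 50 mm or more apart, each in a new place every time, on a grey control box 170 x 120 x 25 mm high, whose axes this body shares
- key_yellow (a joint): travel of the yellow key in m: 0 released, 0.006 fully down; springs back; starts to move at 1.5 N, fully down at 5 N
- key_yellow_base: black round housing (44 mm across, 12 mm high) of the yellow key; origin at the centre of its underside; the key's top face (28 mm across, pressed straight down) is centred 22 mm above the origin. The five keys stand 50 mm or more apart, each in a new place every time, on a grey control box 170 x 120 x 25 mm high, whose axes this body shares
- key_green (a joint): travel of the green key in m: 0 released, 0.006 fully down; springs back; starts to move at 1.5 N, fully down at 5 N
- key_green_base: black round housing (44 mm across, 12 mm high) of the green key; origin at the centre of its underside; the key's top face (28 mm across, pressed straight down) is centred 22 mm above the origin. The five keys stand 50 mm or more apart, each in a new place every time, on a grey control box 170 x 120 x 25 mm high, whose axes this body shares
- key_red_base: black round housing (44 mm across, 12 mm high) of the red key (the stop key: not to be pressed); origin at the centre of its underside; the key's top face (28 mm across, pressed straight down) is centred 22 mm above the origin. The five keys stand 50 mm or more apart, each in a new place every time, on a grey control box 170 x 120 x 25 mm high, whose axes this body shares
- bubble_base: white ceramic bubble counter base, 54 mm across, 36 mm high; stays on the turntable; to be left alone
- pipette_holder: stainless steel pipette holder, an open tube 48 mm across, 70 mm high; stays on the turntable; to be left alone
- ornament: blue plastic castle ornament, 90 x 60 mm, 100 mm high; to be left alone
- food_jar: jar with an orange cap, 64 mm across, 75 mm high; to be left alone
- fertiliser: bottle with black cap and green label, 60 mm across, 150 mm high; to be left alone
- scraper: algae scraper (spatula), 130 mm long, lying on the shelf; to be left alone

How it is judged:
By the outcome, as a careful person would: the job done as asked, in the order asked, and still so for the second after the job is handed in, with the robot touching nothing.
Of diffuser_a, diffuser_b, checker_a, checker_b only 2 to 4 are there at a start; the rules pass over those that are not, and their reading is None.
At some moment in a run one of diffuser_a, diffuser_b, checker_a, checker_b may be knocked a few centimetres aside while the robot is not near it.
Once in a run the grip may slacken for a moment while it holds something.
It also fails if it takes over 210 s, if anything falls off the work surface, if the arm or the gripper's body presses on something with over 40 N, if the wrist force passes 120 N, or if a joint passes its speed limit or range.

### The arm

A 6-joint arm with a two-finger parallel gripper is mounted at the origin on the work surface. World frame = base frame: x ahead of the robot, y to its left, z up, the work surface at z = 0. Lengths are in m, angles in rad, forces in N, time in s.
With the tool pointing down it reaches from about 0.225 to 0.875 m from the base axis. Payload 3.4 kg.
Tool frame: the origin (TCP) lies on the mounting face of the last link; the fingertips stand 173 mm ahead of it and the grasp point (between the pads) lies 155 mm ahead of it; z points along the fingers, y is the line along which they close (so a half turn about z gives the same grasp; the last joint's range is limited). The gripper opens to 85 mm and grips with 20 to 120 N. Pads are 22 mm wide; open, the fingers measure 114 mm over their backs; the gripper's body (76 mm by 85 mm) begins 54 mm behind the grasp point. The pads swing forward as they close: fully open they stand 13 mm farther back than shut.
Start: joints at [1.013, 0.276, 1.505, -0, 1.361, -0.121], TCP at [0.243, 0.521, 0.405] pointing down, gripper open.
Joint ranges: [-2.89, 2.89], [-0.75, 2.08], [0.22, 2.7], [-1.18, 4.32], [0.11, 2.71], [-2.7, 2.7]. Speed limits (rad/s): [2.57, 2.57, 3.14, 3.14, 3.14, 3.14].

### API

Orientations are given as a unit quaternion [w, x, y, z].
In Python, from rig import manip gives the robot as it stands.
- The arm moves only by the tool carry_out, never from a script. Its arguments are lists of equal length, an entry for each row: "linear": the shift along the world's x, y, z each as a share of 500 mm, from -1 to 1, a list of three; "angular": the turn, a rotation vector about the world's x, y, z each as a share of 0.08 rad, from -1 to 1, a list of three; "hand": the opening, from 0 (shut) to 1 (fully open). In form: {"linear": [[x, y, z], ...], "angular": [[rx, ry, rz], ...], "hand": [hand, ...]}. A call has 1 to 8 rows; each row shifts and turns the commanded pose from where the row before left it; what a row does not reach is not made up. A row lasts 1/12 s, in which the tool goes at most 41.7 mm and 7.16 degrees, less where a joint would pass 70% of its speed; a pose out of reach is approached as far as the arm can. A call with a number of a shift or a turn outside -1 to 1 is refused whole. A call with a gripper value outside its range is refused whole. The fingers move at their own pace and stop on an object; "force" is the grip in N (left out, the last holds). Time passes only in rows, so rows that do not move let the fingers close. It gives the time, the measured TCP pose, the force, the opening and the grip force at its end, in the units of the state.
- manip.get_state(): the state, without advancing time (a new reading comes with each control period).
- manip.get_image(name): name is "scene" or "side" or "wrist"; returns the picture (420x560x3 uint8, red, green, blue); there is no depth.
- manip.camera_params(name): a dict with "fx", "fy", "cx", "cy" (pixels), "view" (4x4, takes a point from world to camera coordinates); the wrist camera has in their place "hand_eye" (4x4, takes a point from camera to tool coordinates, whose origin is the TCP and whose axes are the flange's). Camera axes: x right, y down, z forward; pixel columns grow to the right and rows downward; lengths in m; the calibration is good to about 2 mm. A picture is of the moment at which its call begins: read the wrist's pose just before it. camera_params takes no time and is no camera call.
- manip.sign_off(): hands the job in; it is judged then, once.
The state is a dict: "clock": time; "qpos": joint angles; "qd": joint speeds; "effort": joint torques, N m; "position": TCP position; "ee_rot": TCP orientation; "contact_force": force on the tool from outside, world axes, zero at the start; "moment": the same for the moment, N m; "width": finger opening in m; "gripper_force": force on a finger pad.
Only numpy, scipy, OpenCV 4.12 (cv2) and the standard library are available. Lean on these libraries where they do the work, as an engineer would, in place of code of your own. Each camera call takes 0.05 s, during which the arm holds its last target. There are 200 camera calls.

## Working session

There is one attempt and no reset: what is moved stays moved. The work goes in short steps, Python scripts to look and compute and a tool call to move; the robot and the scene stay as the last step left them, time stands still between calls to the robot, and variables do not carry over. Pictures are saved under pics/ and viewed, at most 14 in all, crops included, and the job is handed in when it is done.

Besides the shell and the picture viewer there is one more tool, called as a command line: name --argument value ..., lists and objects as JSON in quotes. carry_out: Moves the arm, as the interface text tells. Its arguments: {"type":"object","properties":{"linear":{"type":"array"},"angular":{"type":"array"},"hand":{"type":"array"},"force":{"type":"number"}},"required":["linear","angular","hand"]}

```bash
mkdir -p pics
cat > h.py <<'E'
import numpy as np, cv2
from rig import manip
from scipy.spatial.transform import Rotation as R
def snap(name,fn):
    st=manip.get_state(); im=manip.get_image(name); cv2.imwrite('pics/'+fn+'.png',im[:,:,::-1]); return st,im
def cam(name,st=None):
    p=manip.camera_params(name); K=np.array([[p['fx'],0,p['cx']],[0,p['fy'],p['cy']],[0,0,1]])
    if 'view' in p: V=np.array(p['view'])
    else:
        st=st or manip.get_state(); q=st['ee_rot']; T=np.eye(4); T[:3,:3]=R.from_quat([q[1],q[2],q[3],q[0]]).as_matrix(); T[:3,3]=st['position']
        V=np.linalg.inv(T@np.array(p['hand_eye']))
    return K,V
def proj(c,P):
    K,V=c; P=np.atleast_2d(P); Q=P@V[:3,:3].T+V[:3,3]; q=Q@K.T; return q[:,:2]/q[:,2:]
def atz(c,uv,z):
    K,V=c; d=V[:3,:3].T@np.linalg.solve(K,[uv[0],uv[1],1.]); o=-V[:3,:3].T@V[:3,3]; return o+d*(z-o[2])/d[2]
def show():
    s=manip.get_state(); print('t',round(s['clock'],2),'pos',np.round(s['position'],4),'q',np.round(s['ee_rot'],3),'w',round(s['width'],4),'j',np.round(s['qpos'],2),'F',np.round(s['contact_force'],1))
E
python3 - <<'E'
from h import *
show()
for n in('scene','side','wrist'): 
    st,im=snap(n,n+'0'); c=cam(n,st); print(n,np.round(-c[1][:3,:3].T@c[1][:3,3],3),np.round(c[0][0,0]),np.round(c[1][2,:3],2))
E
```

```text
t 0.0 pos [0.2431 0.5208 0.4038] q [-0.     0.217  0.976 -0.001] w 0.0855 j [ 1.01  0.28  1.51  0.    1.36 -0.12] F [ 1.1 -1.1 -1. ]
scene [1.082 0.489 1.039] 504.0 [-0.43 -0.39 -0.81]
side [-0.062 -0.652  1.036] 443.0 [ 0.49  0.52 -0.7 ]
wrist [0.182 0.55  0.374] 297.0 [ 0.24 -0.11 -0.96]
```

View pics/scene0.png

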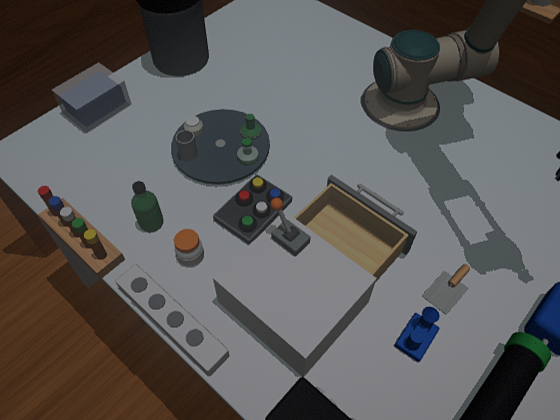

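View pics/side0.png

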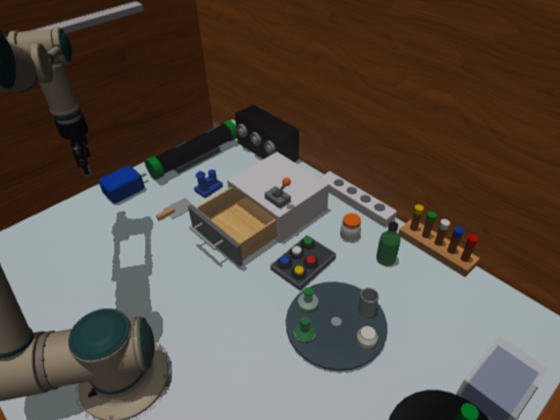

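View pics/wrist0.png

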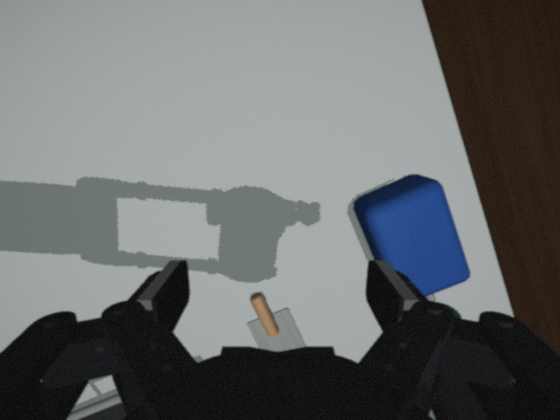

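The scene shows a green diffuser near (251,125), a checker near (248,150) on the turntable, the keypad around (255,208), and an open drawer around (355,230). Next I enlarge both views.

Run:
```python
import cv2
a=cv2.imread('pics/scene0.png')[95:295,160:426]; cv2.imwrite('pics/sc1.png',cv2.resize(a,None,fx=3,fy=3,interpolation=cv2.INTER_CUBIC))
a=cv2.imread('pics/side0.png')[150:370,180:400]; cv2.imwrite('pics/si1.png',cv2.resize(a,(594,594),interpolation=cv2.INTER_CUBIC))
```

```text
(no output)
```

View pics/sc1.png

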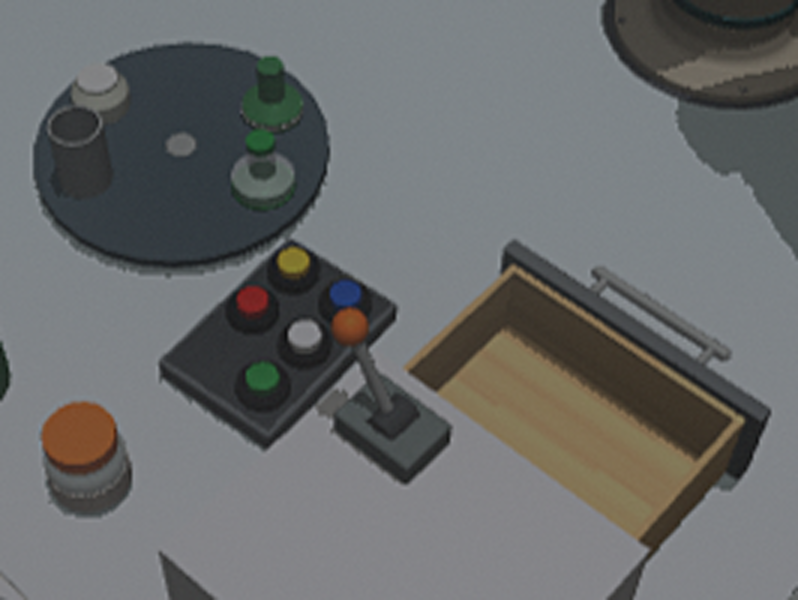

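View pics/si1.png

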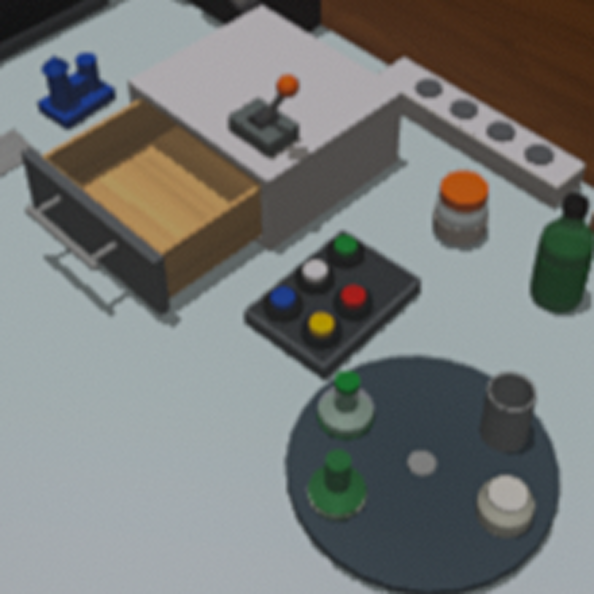

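Enlarged, both views agree: diffuser top at sc1 (270,66) / si1 (338,460), checker cap at (260,140) / (347,381), five keys clearly visible, and the lever ball at (350,326) / (288,85). I see no third or fourth glass item. Now I triangulate.

Run:
```python
from h import *
cs,cd=cam('scene'),cam('side')
pts=dict(diff=((270,66),(338,459)),check=((260,141),(347,381)),yel=((293,261),(321,324)),red=((252,300),(354,295)),blue=((345,292),(283,297)),white=((305,335),(315,270)),green=((262,377),(346,245)),ball=((350,326),(288,85)),
frontK=((508,245),(166,280)),frontF=((766,410),(28,152)),hK=((597,271),(98,263)),hF=((727,354),(30,209)),kc1=((290,240),(325,374)),kc2=((397,307),(246,313)),kc3=((160,365),(420,285)),tt=((181,145),(422,462)),
bub=((98,76),(505,492)),pip=((76,127),(510,391)))
for k,(a,b) in pts.items():
    a=np.array(a)/3+[160,95]-.33; b=np.array(b)/2.7+[180,150]-.3
    X=cv2.triangulatePoints(cs[0]@cs[1][:3],cd[0]@cd[1][:3],a.astype(float),b.astype(float))[:,0]; X=X[:3]/X[3]
    print(k,np.round(X,4),'res',np.round(np.linalg.norm(proj(cs,X)[0]-a),1))
```

```text
diff [ 0.3985 -0.2303  0.0805] res 0.1
check [ 0.4695 -0.1736  0.0798] res 0.1
yel [ 0.5251 -0.0831  0.0417] res 0.0
red [ 0.5787 -0.0797  0.0428] res 0.2
blue [ 0.5211 -0.0279  0.0432] res 0.2
white [ 0.5748 -0.0233  0.0418] res 0.2
green [ 0.6275 -0.0206  0.0411] res 0.1
ball [0.6354 0.0813 0.2116] res 0.3
frontK [0.422  0.056  0.0828] res 1.9
frontF [0.4275 0.3058 0.1009] res 1.0
hK [0.3896 0.1264 0.0786] res 0.7
hF [0.3862 0.2498 0.0759] res 0.8
kc1 [ 0.4951 -0.1177  0.0143] res 0.4
kc2 [0.4898 0.0012 0.0175] res 0.6
kc3 [ 0.6625 -0.1052  0.0134] res 0.0
tt [ 0.4841 -0.2643  0.021 ] res 0.1
bub [ 0.4963 -0.3543  0.0575] res 0.2
pip [ 0.5694 -0.2964  0.0883] res 0.0
```

carry_out --linear '[[0.013,-0.0626,-0.006],[0.013,-0.0626,-0.006],[0.013,-0.0626,-0.006],[0.013,-0.0626,-0.006],[0.013,-0.0626,-0.006],[0.013,-0.0626,-0.006],[0.013,-0.0626,-0.006],[0.013,-0.0626,-0.006]]' --angular '[[0,0,0.9125],[0,0,0.9125],[0,0,0.9125],[0,0,0.9125],[0,0,0.9125],[0,0,0.9125],[0,0,0],[0,0,0]]' --hand '[1,1,1,1,1,1,1,1]'

```text
clock: 0.82
position: [0.295, 0.2691, 0.3805]
ee_rot: [0.0, -0.001, 1.0, -0.0]
contact_force: [0.1, 0.5, 0.6]
width: 0.0852
gripper_force: 0.0
```

carry_out --linear '[[0.013,-0.0626,-0.006],[0.013,-0.0626,-0.006],[0.013,-0.0626,-0.006],[0.013,-0.0626,-0.006],[0.013,-0.0626,-0.006],[0.013,-0.0626,-0.006],[0.013,-0.0626,-0.006],[0.013,-0.0626,-0.006]]' --angular '[[0,0,0],[0,0,0],[0,0,0],[0,0,0],[0,0,0],[0,0,0],[0,0,0],[0,0,0]]' --hand '[0.7,0.7,0.7,0.7,0.7,0.7,0.7,0.7]'

```text
clock: 1.48
position: [0.347, 0.0187, 0.3566]
ee_rot: [0.0, -0.001, 1.0, 0.0]
contact_force: [0.4, 0.0, 0.0]
width: 0.0597
gripper_force: 0.0
```

carry_out --linear '[[0.013,-0.0626,-0.006],[0.013,-0.0626,-0.006],[0.013,-0.0626,-0.006],[0.013,-0.0626,-0.006],[0.013,-0.0626,-0.006],[0.013,-0.0626,-0.006],[0,0,0],[0,0,0]]' --angular '[[0,0,0],[0,0,0],[0,0,0],[0,0,0],[0,0,0],[0,0,0],[0,0,0],[0,0,0]]' --hand '[0.7,0.7,0.7,0.7,0.7,0.7,0.7,0.7]'

```text
clock: 2.15
position: [0.3864, -0.169, 0.3383]
ee_rot: [-0.0, 0.001, 1.0, 0.0]
contact_force: [-1.2, 0.2, 0.2]
width: 0.0596
gripper_force: 0.0
```

Run:
```python
from h import *
show()
st,im=snap('wrist','w1'); c=cam('wrist',st)
print(proj(c,[[.3985,-.2303,.082],[.4695,-.1736,.082],[.5251,-.0831,.047],[.5787,-.0797,.047],[.4841,-.2643,.022]]).round(0))
```

```text
t 2.15 pos [ 0.3864 -0.169   0.3383] q [-0.     0.001  1.     0.   ] w 0.0596 j [-0.58  0.1   1.91  0.    1.13 -2.15] F [-1.2  0.2  0.2]
[[201. 234.]
 [272. 311.]
 [360. 338.]
 [360. 381.]
 [189. 291.]]
```

View pics/w1.png

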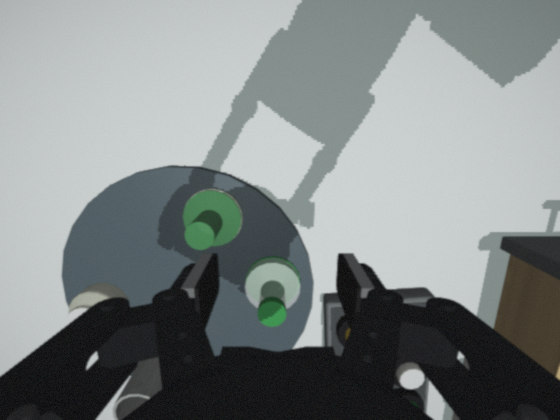

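The wrist view puts the diffuser top at (201,234) and the checker cap at (272,311), matching the predictions, so I grasp the diffuser.

carry_out --linear '[[0.012,-0.0613,0],[0.012,-0.0613,0],[0,0,-0.06],[0,0,-0.06],[0,0,-0.06],[0,0,-0.058],[0,0,0],[0,0,0]]' --angular '[[0,0,0],[0,0,0],[0,0,0],[0,0,0],[0,0,0],[0,0,0],[0,0,0],[0,0,0]]' --hand '[0.7,0.7,0.7,0.7,0.7,0.7,0.7,0.7]'

```text
clock: 2.87
position: [0.3978, -0.2273, 0.2191]
ee_rot: [-0.002, -0.001, 1.0, 0.001]
contact_force: [0.5, -0.5, 0.4]
width: 0.0598
gripper_force: 0.0
```

carry_out --linear '[[0,0,0],[0,0,0],[0,0,0],[0,0,0],[0,0,0],[0,0,0],[0,0,0.02],[0,0,0.02]]' --angular '[[0,0,0],[0,0,0],[0,0,0],[0,0,0],[0,0,0],[0,0,0],[0,0,0],[0,0,0]]' --hand '[0.1,0.1,0.1,0.1,0.1,0.1,0.1,0.1]' --force 50

```text
clock: 3.53
position: [0.3982, -0.2288, 0.2406]
ee_rot: [0.0, -0.001, 1.0, -0.0]
contact_force: [1.1, 0.2, 0.1]
width: 0.0231
gripper_force: 49.0
```

carry_out --linear '[[0,0,0.06],[0,0,0.06],[0,0,0.06],[0,0.04,0.02],[0.02,0.06,0],[0.02,0.06,0],[0.02,0.06,0],[0.02,0.06,0]]' --angular '[[0,0,0],[0,0,0],[0,0,0],[0,0,0],[0,0,0],[0,0,0],[0,0,0],[0,0,0]]' --hand '[0.1,0.1,0.1,0.1,0.1,0.1,0.1,0.1]'

```text
clock: 4.2
position: [0.4382, -0.0875, 0.3409]
ee_rot: [0.001, -0.0, 1.0, -0.0]
contact_force: [0.3, -0.6, -0.8]
width: 0.0224
gripper_force: 49.2
```

carry_out --linear '[[0.02,0.06,0],[0.02,0.06,0],[0.02,0.06,0],[0.02,0.06,0],[0.02,0.06,0],[0.02,0.06,0],[0.012,0.06,0],[0,0,0]]' --angular '[[0,0,0],[0,0,0],[0,0,0],[0,0,0],[0,0,0],[0,0,0],[0,0,0],[0,0,0]]' --hand '[0.1,0.1,0.1,0.1,0.1,0.1,0.1,0.1]'

```text
clock: 4.87
position: [0.5051, 0.1254, 0.3407]
ee_rot: [0.002, -0.002, 1.0, 0.002]
contact_force: [0.3, 0.1, 0.1]
width: 0.023
gripper_force: 49.3
```

Run:
```python
from h import *
show()
st,im=snap('wrist','w2')
```

```text
t 4.87 pos [0.5051 0.1254 0.3407] q [ 0.002 -0.002  1.     0.002] w 0.023 j [ 0.11  0.24  1.72  0.    1.17 -1.47] F [0.3 0.1 0.1]
```

View pics/w2.png

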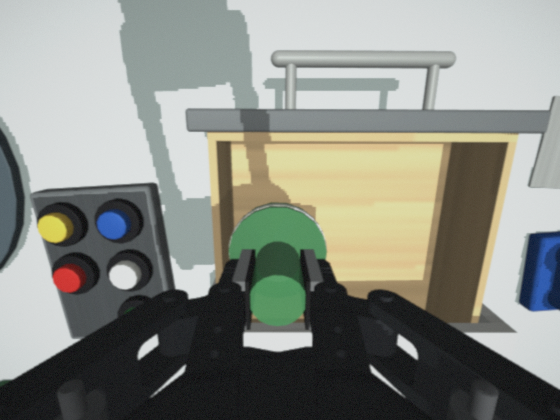

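The diffuser is held over the drawer; drawer rim inner corners are near (218,141) and (507,141), the handle at (280..450,58), and the dryer front edge near row 325.

Run:
```python
from h import *
c=cam('wrist')
for n,uv,z in(('rimL',(217,141),.093),('rimR',(508,141),.093),('floorFL',(232,141),.022),('floorFR',(450,143),.022),('hL',(280,58),.077),('hR',(449,58),.077),('boxfront',(400,325),.115),('boxL',(245,328),.115),('boxR',(512,330),.115),('panL',(187,110),.095),('panR',(558,111),.095)):print(n,atz(c,uv,z).round(4))
```

```text
rimL [0.4445 0.0807 0.093 ]
rimR [0.4435 0.2874 0.093 ]
floorFL [0.4469 0.0809 0.022 ]
floorFR [0.4478 0.2867 0.022 ]
hL [0.3875 0.1251 0.077 ]
hR [0.3869 0.2453 0.077 ]
boxfront [0.5794 0.2176 0.115 ]
boxL [0.5826 0.0994 0.115 ]
boxR [0.5835 0.304  0.115 ]
panL [0.4239 0.0616 0.095 ]
panR [0.4233 0.3159 0.095 ]
```

carry_out --linear '[[0.004,0.02,0],[0,0,-0.05],[0,0,-0.05],[0,0,-0.05],[0,0,-0.05],[0,0,-0.025],[0,0,-0.01],[0,0,0]]' --angular '[[0,0,0],[0,0,0],[0,0,0],[0,0,0],[0,0,0],[0,0,0],[0,0,0],[0,0,0]]' --hand '[0.1,0.1,0.1,0.1,0.1,0.1,0.1,0.1]'

```text
clock: 5.58
position: [0.5068, 0.1303, 0.2226]
ee_rot: [0.001, 0.0, 1.0, -0.0]
contact_force: [-0.4, -0.3, -0.9]
width: 0.0226
gripper_force: 49.6
```

carry_out --linear '[[0,0,-0.002],[0,0,0],[0,0,0],[0,0,0],[0,0,0],[0,0,0.03],[0,0,0.05],[0,0,0.05]]' --angular '[[0,0,0],[0,0,0],[0,0,0],[0,0,0],[0,0,0],[0,0,0],[0,0,0],[0,0,0]]' --hand '[0.1,0.55,0.55,0.55,0.55,0.55,0.55,0.55]'

```text
clock: 6.25
position: [0.5058, 0.1311, 0.2863]
ee_rot: [-0.001, -0.001, 1.0, -0.0]
contact_force: [0.5, 0.4, 1.0]
width: 0.0466
gripper_force: 0.0
```

carry_out --linear '[[0,0,0.06],[0,0,0.05],[-0.01,-0.07,0],[-0.01,-0.07,0],[-0.01,-0.07,0],[-0.01,-0.07,0],[-0.01,-0.07,0],[0,0,0]]' --angular '[[0,0,0],[0,0,0],[0,0,0],[0,0,0],[0,0,0],[0,0,0],[0,0,0],[0,0,0]]' --hand '[0.6,0.6,0.6,0.6,0.6,0.6,0.6,0.6]'

```text
clock: 6.92
position: [0.4806, -0.0486, 0.3415]
ee_rot: [0.0, 0.002, 1.0, -0.002]
contact_force: [0.4, -0.0, -0.9]
width: 0.051
gripper_force: 0.0
```

Run:
```python
from h import *
show()
st,im=snap('wrist','w3'); c=cam('wrist',st); print(proj(c,[[.4695,-.1736,.082],[.507,.135,.082]]).round(0))
_,a=snap('scene','s2'); _,b=snap('side','d2')
k=lambda i:cv2.resize(i,(400,300))
m=np.vstack([np.hstack([k(im),k(a)]),np.hstack([k(b),k(a[95:305,150:430])])]); cv2.imwrite('pics/m1.png',m[:,:,::-1])
```

```text
t 6.92 pos [ 0.4806 -0.0486  0.3415] q [ 0.     0.002  1.    -0.002] w 0.051 j [-0.24  0.18  1.8  -0.    1.16 -1.81] F [ 0.4 -0.  -0.9]
[[121. 205.]
 [501. 248.]]
```

View pics/m1.png

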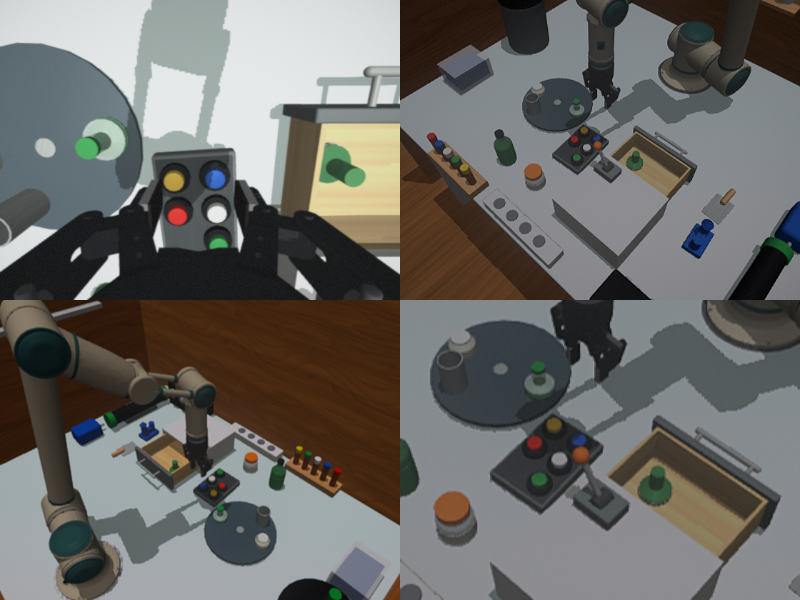

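Diffuser stands upright in the drawer; the checker cap is at (123,206), as predicted. Moving to the checker.

carry_out --linear '[[-0.006,-0.062,0],[-0.006,-0.062,0],[-0.006,-0.062,0],[-0.005,-0.061,0],[0,0,-0.06],[0,0,-0.06],[0,0,-0.06],[0,0,-0.04]]' --angular '[[0,0,0],[0,0,0],[0,0,0],[0,0,0],[0,0,0],[0,0,0],[0,0,0],[0,0,0]]' --hand '[0.7,0.7,0.7,0.7,0.7,0.7,0.7,0.7]'

```text
clock: 7.73
position: [0.4694, -0.1657, 0.229]
ee_rot: [-0.001, -0.001, 1.0, 0.001]
contact_force: [0.6, 0.1, 0.7]
width: 0.0599
gripper_force: 0.0
```

carry_out --linear '[[0,0,-0.022],[0,0,0],[0,0,0],[0,0,0],[0,0,0],[0,0,0],[0,0,0],[0,0,0.02]]' --angular '[[0,0,0],[0,0,0],[0,0,0],[0,0,0],[0,0,0],[0,0,0],[0,0,0],[0,0,0]]' --hand '[0.7,0.7,0.1,0.1,0.1,0.1,0.1,0.1]'

```text
clock: 8.4
position: [0.4693, -0.1671, 0.2298]
ee_rot: [-0.001, -0.001, 1.0, 0.001]
contact_force: [0.5, 0.2, -0.7]
width: 0.023
gripper_force: 48.9
```

Run:
```python
from h import *
show()
im=cv2.imread('pics/w3.png'); 
p=manip.camera_params('wrist'); st=dict(position=[.4806,-.0486,.3415],ee_rot=[0,.002,1,-.002]); c=cam('wrist',st)
hsv=cv2.cvtColor(im,cv2.COLOR_BGR2HSV)
# seeds
for n,(x,y) in dict(yel=(175,180),blue=(215,178),red=(177,215),white=(217,211),green=(218,242)).items():
    x=int(x*1.4);y=int(y*1.4); f=im.copy(); m=np.zeros((422,562),np.uint8)
    cv2.floodFill(f,m,(x,y),0,(25,)*3,(25,)*3,4|cv2.FLOODFILL_FIXED_RANGE|(255<<8)); M=m[1:-1,1:-1]
    (cx,cy),r=cv2.minEnclosingCircle(cv2.findNonZero(M)); print(n,round(cx),round(cy),round(r,1),(M>0).sum(),atz(c,(cx,cy),.047).round(4))
```

```text
t 8.4 pos [ 0.4693 -0.1671  0.2298] q [-0.001 -0.001  1.     0.001] w 0.023 j [-0.48  0.33  1.92  0.    0.89 -2.05] F [ 0.5  0.2 -0.7]
yel 242 254 13.0 496 [ 0.5273 -0.0832  0.047 ]
blue 301 251 12.2 349 [ 0.5235 -0.0267  0.047 ]
red 248 303 12.3 424 [ 0.5797 -0.0796  0.047 ]
white 303 300 12.6 442 [ 0.5767 -0.0238  0.047 ]
green 306 344 11.3 226 [ 0.629  -0.0202  0.047 ]
```

carry_out --linear '[[0,0,0.06],[0,0,0.06],[0,0,0.06],[0,0,0.04],[0.006,0.05,0],[0.006,0.06,0],[0.006,0.06,0],[0.006,0.06,0]]' --angular '[[0,0,0],[0,0,0],[0,0,0],[0,0,0],[0,0,0],[0,0,0],[0,0,0],[0,0,0]]' --hand '[0.1,0.1,0.1,0.1,0.1,0.1,0.1,0.1]'

```text
clock: 9.07
position: [0.4813, -0.0514, 0.3407]
ee_rot: [0.0, 0.0, 1.0, -0.0]
contact_force: [1.0, -0.3, -0.4]
width: 0.0224
gripper_force: 49.1
```

carry_out --linear '[[0.006,0.07,0],[0.006,0.07,0],[0.006,0.07,0],[0.006,0.07,0],[0.006,0.07,0],[0.006,0.07,0],[0.006,0.07,0],[0.006,0.07,0]]' --angular '[[0,0,0],[0,0,0],[0,0,0],[0,0,0],[0,0,0],[0,0,0],[0,0,0],[0,0,0]]' --hand '[0.1,0.1,0.1,0.1,0.1,0.1,0.1,0.1]'

```text
clock: 9.73
position: [0.5053, 0.2292, 0.3405]
ee_rot: [0.0, -0.001, 1.0, -0.0]
contact_force: [-0.1, -0.4, -0.9]
width: 0.0228
gripper_force: 49.1
```

carry_out --linear '[[0,0,0],[0,0,0]]' --angular '[[0,0,0],[0,0,0]]' --hand '[0.1,0.1]'

```text
clock: 9.9
position: [0.5054, 0.2291, 0.3401]
ee_rot: [-0.0, -0.002, 1.0, -0.0]
contact_force: [-0.4, -0.7, -0.8]
width: 0.0226
gripper_force: 49.3
```

Run:
```python
from h import *
show()
st,im=snap('wrist','w4'); c=cam('wrist',st); print(proj(c,[[.507,.132,.082]]).round(0))
```

```text
t 9.9 pos [0.5054 0.2291 0.3401] q [-0.    -0.002  1.    -0.   ] w 0.0226 j [ 0.3   0.29  1.65 -0.    1.2  -1.27] F [-0.4 -0.7 -0.8]
[[156. 220.]]
```

View pics/w4.png

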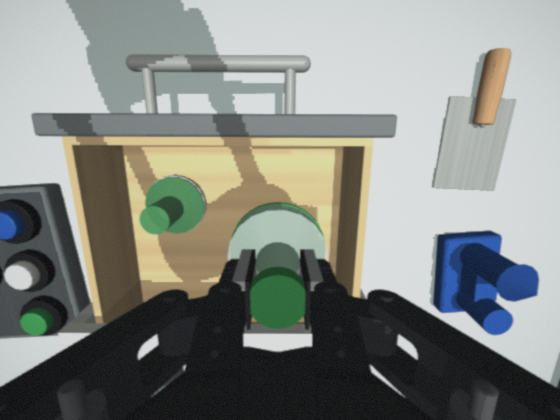

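The checker is held, and the diffuser stands at (155,220) with room beside it. Lowering.

carry_out --linear '[[0.003,0.004,-0.05],[0,0,-0.05],[0,0,-0.05],[0,0,-0.05],[0,0,-0.025],[0,0,-0.01],[0,0,-0.001],[0,0,0]]' --angular '[[0,0,0],[0,0,0],[0,0,0],[0,0,0],[0,0,0],[0,0,0],[0,0,0],[0,0,0]]' --hand '[0.1,0.1,0.1,0.1,0.1,0.1,0.1,0.1]'

```text
clock: 10.62
position: [0.5075, 0.2284, 0.2227]
ee_rot: [0.0, 0.0, 1.0, -0.0]
contact_force: [0.0, -0.9, -0.6]
width: 0.0226
gripper_force: 49.2
```

carry_out --linear '[[0,0,0],[0,0,0],[0,0,0],[0,0,0],[0,0,0],[0,0,0.03],[0,0,0.05],[0,0,0.05]]' --angular '[[0,0,0],[0,0,0],[0,0,0],[0,0,0],[0,0,0],[0,0,0],[0,0,0],[0,0,0]]' --hand '[0.1,0.55,0.55,0.55,0.55,0.55,0.55,0.55]'

```text
clock: 11.28
position: [0.5068, 0.2296, 0.2872]
ee_rot: [-0.001, -0.001, 1.0, -0.0]
contact_force: [-0.0, -0.0, 0.3]
width: 0.0469
gripper_force: 0.0
```

carry_out --linear '[[0,0,0.06],[0,0,0.05],[-0.06,-0.02,0],[-0.06,-0.02,0],[-0.06,-0.02,0],[-0.06,-0.02,0],[-0.06,-0.02,0],[0,0,0]]' --angular '[[0,0,0],[0,0,0],[0,0,0],[0,0,0],[0,0,0],[0,0,0],[0,0,0],[0,0,0]]' --hand '[0.3,0.3,0,0,0,0,0,0]'

```text
clock: 11.95
position: [0.351, 0.178, 0.3415]
ee_rot: [-0.004, -0.001, 1.0, -0.001]
contact_force: [-0.2, -0.3, -0.5]
width: 0.0003
gripper_force: 0.0
```

Run:
```python
from h import *
show()
_,im=snap('wrist','w5');_,a=snap('scene','s3'); _,b=snap('side','d3')
k=lambda i:cv2.resize(i,(400,300))
m=np.vstack([np.hstack([k(im),k(a)]),np.hstack([k(b),k(a[95:305,150:430])])]); cv2.imwrite('pics/m2.png',m[:,:,::-1])
```

```text
t 11.95 pos [0.351  0.178  0.3415] q [-0.004 -0.001  1.    -0.001] w 0.0003 j [ 0.29  0.05  1.96  0.    1.14 -1.28] F [-0.2 -0.3 -0.5]
```

View pics/m2.png

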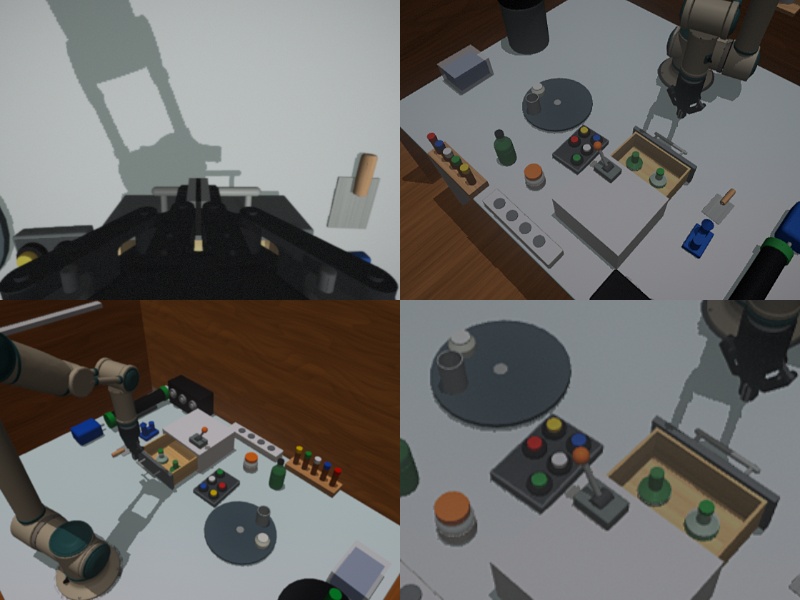

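Both items stand in the drawer and the turntable holds only the base and the holder. Next I push the handle with shut fingers.

carry_out --linear '[[0,0.018,-0.05],[0,0,-0.06],[0,0,-0.06],[0,0,-0.06],[0,0,-0.014],[0.01,0,0],[0.01,0,0],[0.01,0,0]]' --angular '[[0,0,0],[0,0,0],[0,0,0],[0,0,0],[0,0,0],[0,0,0],[0,0,0],[0,0,0]]' --hand '[0,0,0,0,0,0,0,0]'

```text
clock: 12.77
position: [0.3745, 0.1892, 0.2216]
ee_rot: [0.002, -0.001, 1.0, 0.001]
contact_force: [-0.1, 0.0, 0.8]
width: -0.0001
gripper_force: 0.0
```

carry_out --linear '[[0.01,0,0],[0.012,0,0],[0.014,0,0],[0.016,0,0],[0.018,0,0],[0.018,0,0],[0.018,0,0],[0.018,0,0]]' --angular '[[0,0,0],[0,0,0],[0,0,0],[0,0,0],[0,0,0],[0,0,0],[0,0,0],[0,0,0]]' --hand '[0,0,0,0,0,0,0,0]'

```text
clock: 13.43
position: [0.4354, 0.1886, 0.2202]
ee_rot: [0.0, -0.001, 1.0, 0.0]
contact_force: [-1.6, 0.7, 1.0]
width: -0.0
gripper_force: 0.7
```

carry_out --linear '[[0.018,0,0],[0.018,0,0],[0.018,0,0],[0.018,0,0],[0.016,0,0],[0.014,0,0],[0.01,0,0],[0.006,0,0]]' --angular '[[0,0,0],[0,0,0],[0,0,0],[0,0,0],[0,0,0],[0,0,0],[0,0,0],[0,0,0]]' --hand '[0,0,0,0,0,0,0,0]'

```text
clock: 14.1
position: [0.4941, 0.1886, 0.2201]
ee_rot: [0.0, -0.001, 1.0, 0.0]
contact_force: [0.1, 0.1, 0.7]
width: -0.0002
gripper_force: 0.5
```

carry_out --linear '[[0.006,0,0],[0.006,0,0],[0.006,0,0],[0.006,0,0],[0.004,0,0],[0.004,0,0]]' --angular '[[0,0,0],[0,0,0],[0,0,0],[0,0,0],[0,0,0],[0,0,0]]' --hand '[0,0,0,0,0,0]'

```text
clock: 14.6
position: [0.5093, 0.1886, 0.2202]
ee_rot: [-0.0, -0.001, 1.0, 0.0]
contact_force: [-1.0, 0.3, -1.1]
width: -0.0001
gripper_force: 0.6
```

carry_out --linear '[[0.003,0,0],[0.003,0,0],[0,0,0]]' --angular '[[0,0,0],[0,0,0],[0,0,0]]' --hand '[0,0,0]'

```text
clock: 14.85
position: [0.5127, 0.1886, 0.2203]
ee_rot: [0.0, -0.001, 1.0, 0.0]
contact_force: [-1.0, -0.4, 0.2]
width: 0.0006
gripper_force: 0.1
```

carry_out --linear '[[0.004,0,0],[0.004,0,0],[0,0,0]]' --angular '[[0,0,0],[0,0,0],[0,0,0]]' --hand '[0,0,0]'

```text
clock: 15.1
position: [0.5168, 0.1886, 0.2203]
ee_rot: [0.001, -0.001, 1.0, 0.0]
contact_force: [-0.9, 0.5, 0.3]
width: -0.0001
gripper_force: 0.0
```

carry_out --linear '[[0.003,0,0],[0.003,0,0],[0,0,0]]' --angular '[[0,0,0],[0,0,0],[0,0,0]]' --hand '[0,0,0]'

```text
clock: 15.35
position: [0.5197, 0.1886, 0.2203]
ee_rot: [0.0, -0.001, 1.0, 0.0]
contact_force: [1.0, 0.2, -0.0]
width: 0.0004
gripper_force: 0.1
```

carry_out --linear '[[0.003,0,0],[0.003,0,0],[0,0,0]]' --angular '[[0,0,0],[0,0,0],[0,0,0]]' --hand '[0,0,0]'

```text
clock: 15.6
position: [0.521, 0.1886, 0.2201]
ee_rot: [-0.002, -0.0, 1.0, -0.0]
contact_force: [-5.3, 0.3, 4.2]
width: 0.0003
gripper_force: 2.6
```

carry_out --linear '[[0.003,0,0],[0.003,0,0],[0,0,0]]' --angular '[[0,0,0],[0,0,0],[0,0,0]]' --hand '[0,0,0]'

```text
clock: 15.85
position: [0.522, 0.1886, 0.2199]
ee_rot: [-0.005, -0.0, 1.0, -0.0]
contact_force: [-10.7, -0.2, 7.0]
width: -0.0002
gripper_force: 5.3
```

Run:
```python
from h import *
show()
_,a=snap('scene','s4'); _,b=snap('side','d4')
k=lambda i:cv2.resize(i,(400,400),interpolation=cv2.INTER_CUBIC)
m=np.hstack([k(a[140:270,260:390]),k(b[150:270,180:300])]); cv2.imwrite('pics/m3.png',m[:,:,::-1])
```

```text
t 15.85 pos [0.522  0.1886 0.2199] q [-0.005 -0.     1.    -0.   ] w -0.0002 j [ 0.22  0.41  1.8   0.    0.93 -1.35] F [-10.7  -0.2   7. ]
```

View pics/m3.png

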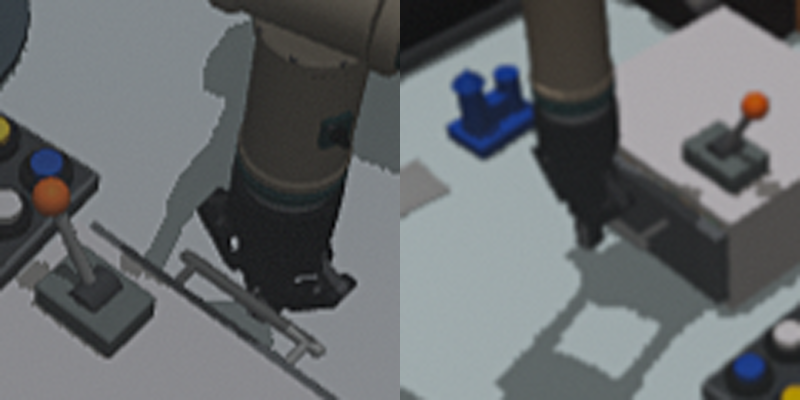

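Force rises to 10.7 N against the stop, and the front panel looks flush with the box. I back off, rise, and check with the wrist camera.

carry_out --linear '[[-0.03,0,0],[-0.05,0,0],[-0.05,0,0],[0,0,0.06],[0,0,0.07],[0,0,0.07],[0,0,0.07],[0,0,0]]' --angular '[[0,0,0],[0,0,0],[0,0,0],[0,0,0],[0,0,0],[0,0,0],[0,0,0],[0,0,0]]' --hand '[0,0,0,0,0,0,0,0]'

```text
clock: 16.62
position: [0.4627, 0.1892, 0.3624]
ee_rot: [0.008, -0.001, 1.0, 0.002]
contact_force: [0.7, -0.2, 0.0]
width: -0.0002
gripper_force: 0.0
```

carry_out --linear '[[0,-0.06,0.07],[0,-0.06,0.06],[0,-0.06,0],[0,-0.06,0],[0,-0.06,0],[0,-0.04,0],[0.06,0,0],[0,0,0]]' --angular '[[0,0,0],[0,0,0],[0,0,0],[0,0,0],[0,0,0],[0,0,0],[0,0,0],[0,0,0]]' --hand '[0,0,0,0,0,0,0,0]'

```text
clock: 17.28
position: [0.4941, 0.0202, 0.4162]
ee_rot: [0.003, 0.001, 1.0, -0.0]
contact_force: [0.4, 0.3, 0.4]
width: -0.0001
gripper_force: 0.0
```

Run:
```python
from h import *
show()
st,im=snap('wrist','w6'); c=cam('wrist',st); cv2.imwrite('pics/w6b.png',im[:,:,::-1])
print(proj(c,[[.6354,.0813,.2096],[.5375,.125,.077],[.5375,.245,.077],[.565,.0616,.095],[.628,-.0203,.047]]).round(0))
```

```text
t 17.28 pos [0.4941 0.0202 0.4162] q [ 0.003  0.001  1.    -0.   ] w -0.0001 j [-0.1   0.15  1.65  0.    1.34 -1.67] F [0.4 0.3 0.4]
[[358. 414.]
 [373. 233.]
 [482. 233.]
 [316. 263.]
 [246. 292.]]
```

View pics/w6.png

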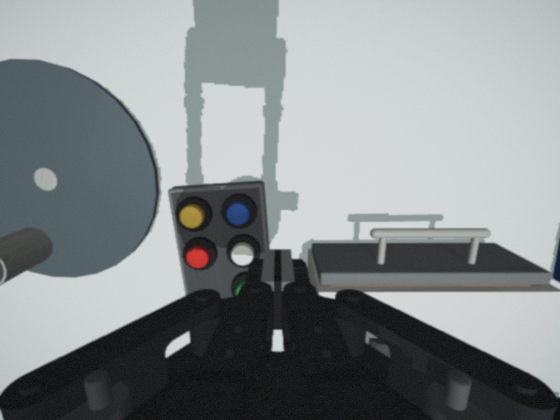

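The handle now lies at row 233, matching x ≈ 0.5375, so the drawer is fully home. Going to the lever next.

carry_out --linear '[[0.06,0,0],[0.07,0,0],[0.07,0,0],[0.07,0,0],[0.012,0,0],[0,0,-0.05],[0,0,-0.046],[0,0,0]]' --angular '[[0,0,0],[0,0,0],[0,0,0],[0,0,0],[0,0,0],[0,0,0],[0,0,0],[0,0,0]]' --hand '[0,0,0,0,0,0,0,0]'

```text
clock: 18.0
position: [0.6295, 0.0226, 0.3631]
ee_rot: [-0.005, -0.001, 1.0, 0.0]
contact_force: [-1.2, 0.6, -1.4]
width: 0.0003
gripper_force: 0.0
```

carry_out --linear '[[0,0.03,0],[0,0.02,0],[0,0.02,0],[0,0.02,0],[0,0.025,0],[0,0.025,0],[0,0.025,0],[0,0.025,0]]' --angular '[[0,0,0],[0,0,0],[0,0,0],[0,0,0],[0,0,0],[0,0,0],[0,0,0],[0,0,0]]' --hand '[0,0,0,0,0,0,0,0]'

```text
clock: 18.67
position: [0.6312, 0.1186, 0.3685]
ee_rot: [0.0, -0.001, 1.0, 0.0]
contact_force: [0.3, -1.9, -0.5]
width: 0.0
gripper_force: 0.5
```

carry_out --linear '[[0,0.02,0],[0,0.02,0],[0,0.01,0],[0,0.006,0],[0,0,0]]' --angular '[[0,0,0],[0,0,0],[0,0,0],[0,0,0],[0,0,0]]' --hand '[0,0,0,0,0]'

```text
clock: 19.08
position: [0.6311, 0.144, 0.3679]
ee_rot: [-0.001, -0.001, 1.0, -0.003]
contact_force: [-0.9, -5.3, -0.8]
width: -0.0005
gripper_force: 2.9
```

carry_out --linear '[[0,0.005,0],[0,0.004,0],[0,0,0]]' --angular '[[0,0,0],[0,0,0],[0,0,0]]' --hand '[0,0,0]'

```text
clock: 19.33
position: [0.6312, 0.1455, 0.368]
ee_rot: [-0.001, -0.0, 1.0, -0.006]
contact_force: [-1.0, -13.9, 0.6]
width: -0.0003
gripper_force: 6.8
```

carry_out --linear '[[0,-0.03,0],[0,-0.06,0.02],[0,-0.06,0.04],[0,-0.06,0],[0,-0.06,0],[0,-0.06,0],[0,-0.03,0],[0,0,0]]' --angular '[[0,0,0],[0,0,0],[0,0,0],[0,0,0],[0,0,0],[0,0,0],[0,0,0],[0,0,0]]' --hand '[0,0,0,0,0,0,0,0]'

```text
clock: 20.0
position: [0.6314, -0.0336, 0.3983]
ee_rot: [0.0, 0.001, 1.0, -0.0]
contact_force: [1.5, 0.3, -0.7]
width: -0.0006
gripper_force: 0.0
```

Run:
```python
from h import *
show()
_,a=snap('scene','s5'); _,b=snap('side','d5')
for n,i,c in(('scene',a,cam('scene')),('side',b,cam('side'))):
    h=cv2.cvtColor(i,cv2.COLOR_RGB2HSV); q=proj(c,[.635,.177,.2075])[0]; u,v=q.astype(int)
    m=cv2.inRange(h,(4,150,80),(16,255,255)); w=np.zeros_like(m); w[v-20:v+20,u-20:u+20]=m[v-20:v+20,u-20:u+20]
    ys,xs=np.nonzero(w); print(n,q.round(1),xs.mean().round(1) if len(xs) else None,ys.mean().round(1) if len(ys) else None,len(xs))
k=lambda i:cv2.resize(i,(400,400),interpolation=cv2.INTER_CUBIC)
cv2.imwrite('pics/m4.png',np.hstack([k(a[140:270,240:370]),k(b[160:280,220:340])])[:,:,::-1])
```

```text
t 20.0 pos [ 0.6314 -0.0336  0.3983] q [ 0.     0.001  1.    -0.   ] w -0.0006 j [-0.16  0.37  1.39 -0.    1.39 -1.73] F [ 1.5  0.3 -0.7]
scene [312.2 230.8] 309.9 228.8 100
side [264.2 168.1] 265.9 169.3 39
```

View pics/m4.png

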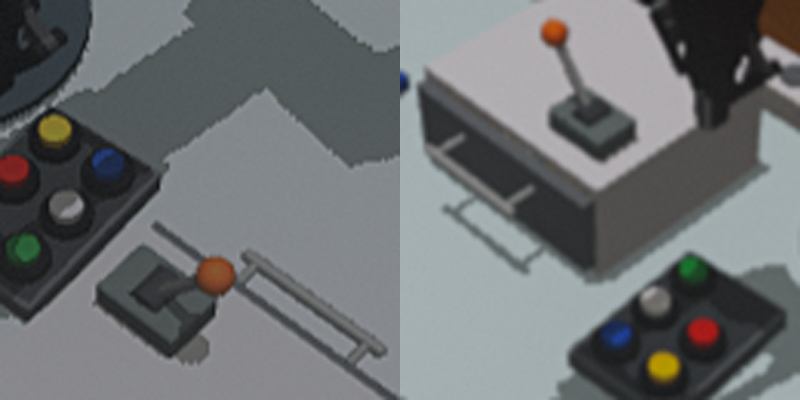

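The ball leans to the far side, at the positions predicted for locked, and the drawer front is flush. Now the white key.

carry_out --linear '[[-0.056,0.01,0],[-0.055,0.01,0],[0,0,-0.06],[0,0,-0.06],[0,0,-0.06],[0,0,-0.06],[0,0,-0.06],[0,0,-0.02]]' --angular '[[0,0,0],[0,0,0],[0,0,0],[0,0,0],[0,0,0],[0,0,0],[0,0,0],[0,0,0]]' --hand '[0,0,0,0,0,0,0,0]'

```text
clock: 20.77
position: [0.574, -0.0183, 0.2344]
ee_rot: [-0.004, -0.001, 1.0, 0.001]
contact_force: [-1.5, -0.3, -0.5]
width: 0.0001
gripper_force: 0.0
```

carry_out --linear '[[0,0,-0.012],[0,0,-0.01],[0,0,-0.008],[0,0,-0.006],[0,0,0]]' --angular '[[0,0,0],[0,0,0],[0,0,0],[0,0,0],[0,0,0]]' --hand '[0,0,0,0,0]'

```text
clock: 21.18
position: [0.5761, -0.0204, 0.221]
ee_rot: [0.001, -0.001, 1.0, -0.0]
contact_force: [0.1, 0.1, 0.5]
width: -0.0003
gripper_force: 0.0
```

carry_out --linear '[[0,-0.006,-0.004],[0,0,-0.006],[0,0,-0.006],[0,0,0]]' --angular '[[0,0,0],[0,0,0],[0,0,0],[0,0,0]]' --hand '[0,0,0,0]'

```text
clock: 21.52
position: [0.5763, -0.0237, 0.2143]
ee_rot: [0.001, -0.0, 1.0, -0.0]
contact_force: [-1.6, 0.3, 10.9]
width: -0.0003
gripper_force: 5.5
```

carry_out --linear '[[0,0,-0.003],[0,0,-0.003],[0,0,0]]' --angular '[[0,0,0],[0,0,0],[0,0,0]]' --hand '[0,0,0]'

```text
clock: 21.77
position: [0.5762, -0.0237, 0.214]
ee_rot: [0.002, -0.001, 1.0, -0.0]
contact_force: [-5.7, 1.6, 27.8]
width: 0.0002
gripper_force: 14.0
```

White went fully down (stop at 0.214, over 10 N). Next: blue.

carry_out --linear '[[0,0,0.03],[0,0,0.05],[-0.054,-0.004,0],[-0.054,-0.003,0],[0,0,0],[0,0,0]]' --angular '[[0,0,0],[0,0,0],[0,0,0],[0,0,0],[0,0,0],[0,0,0]]' --hand '[0,0,0,0,0,0]'

```text
clock: 22.27
position: [0.5204, -0.027, 0.2494]
ee_rot: [-0.0, -0.0, 1.0, 0.0]
contact_force: [0.8, 0.5, 0.2]
width: -0.0
gripper_force: 0.0
```

carry_out --linear '[[0,0,-0.03],[0,0,-0.02],[0,0,-0.008],[0,0,-0.006],[0,0,-0.006],[0,0,-0.005],[0,0,0]]' --angular '[[0,0,0],[0,0,0],[0,0,0],[0,0,0],[0,0,0],[0,0,0],[0,0,0]]' --hand '[0,0,0,0,0,0,0]'

```text
clock: 22.85
position: [0.5219, -0.027, 0.2142]
ee_rot: [0.0, -0.001, 1.0, -0.0]
contact_force: [-5.9, -0.3, 18.1]
width: 0.0002
gripper_force: 9.3
```

Blue is down. Next: yellow.

carry_out --linear '[[0,0,0.03],[0,0,0.045],[0.004,-0.056,0],[0.004,-0.056,0],[0,0,0],[0,0,0]]' --angular '[[0,0,0],[0,0,0],[0,0,0],[0,0,0],[0,0,0],[0,0,0]]' --hand '[0,0,0,0,0,0]'

```text
clock: 23.35
position: [0.5262, -0.084, 0.2494]
ee_rot: [0.0, 0.001, 1.0, 0.0]
contact_force: [-0.3, 0.2, -0.1]
width: -0.0001
gripper_force: 0.0
```

carry_out --linear '[[0,0,-0.03],[0,0,-0.02],[0,0,-0.008],[0,0,-0.006],[0,0,-0.006],[0,0,-0.005],[0,0,0]]' --angular '[[0,0,0],[0,0,0],[0,0,0],[0,0,0],[0,0,0],[0,0,0],[0,0,0]]' --hand '[0,0,0,0,0,0,0]'

```text
clock: 23.93
position: [0.5249, -0.0821, 0.2142]
ee_rot: [-0.001, -0.001, 1.0, 0.001]
contact_force: [-6.8, 2.6, 18.4]
width: 0.0003
gripper_force: 9.8
```

Yellow is down. Next: green, crossing 30 mm above the keys.

carry_out --linear '[[0,0,0.03],[0,0,0.045],[0.0515,0.0312,0],[0.0515,0.0312,0],[0.0515,0.0312,0],[0.0505,0.031,0],[0,0,0],[0,0,0]]' --angular '[[0,0,0],[0,0,0],[0,0,0],[0,0,0],[0,0,0],[0,0,0],[0,0,0],[0,0,0]]' --hand '[0,0,0,0,0,0,0,0]'

```text
clock: 24.6
position: [0.6293, -0.0196, 0.2491]
ee_rot: [0.0, -0.002, 1.0, -0.0]
contact_force: [0.2, -1.0, -0.2]
width: 0.0005
gripper_force: 0.0
```

carry_out --linear '[[0,0,-0.03],[0,0,-0.02],[0,0,-0.008],[0,0,-0.006],[0,0,-0.006],[0,0,-0.005],[0,0,0]]' --angular '[[0,0,0],[0,0,0],[0,0,0],[0,0,0],[0,0,0],[0,0,0],[0,0,0]]' --hand '[0,0,0,0,0,0,0]'

```text
clock: 25.18
position: [0.627, -0.0209, 0.2143]
ee_rot: [-0.001, -0.001, 1.0, -0.0]
contact_force: [-6.7, 1.1, 14.7]
width: -0.0001
gripper_force: 7.4
```

Green is down. I lift away and do a last check.

carry_out --linear '[[0,0,0.03],[0,0,0.06],[0,0,0.07],[0,0,0.07],[0,0,0.07],[-0.04,0,0.05],[-0.06,0,0],[0,0,0]]' --angular '[[0,0,0],[0,0,0],[0,0,0],[0,0,0],[0,0,0],[0,0,0],[0,0,0],[0,0,0]]' --hand '[0,0,0,0,0,0,0,0]'

```text
clock: 25.85
position: [0.5741, -0.0205, 0.3891]
ee_rot: [-0.0, -0.0, 1.0, -0.0]
contact_force: [-1.2, 0.2, -0.4]
width: 0.0001
gripper_force: 0.0
```

Run:
```python
from h import *
show()
_,a=snap('scene','s6'); _,b=snap('side','d6')
k=lambda i:cv2.resize(i,(400,300))
cv2.imwrite('pics/m5.png',np.vstack([np.hstack([k(a),k(b)]),np.hstack([k(a[95:305,150:430]),k(b[150:360,170:450])])])[:,:,::-1])
```

```text
t 25.85 pos [ 0.5741 -0.0205  0.3891] q [-0. -0.  1. -0.] w 0.0001 j [-0.16  0.28  1.53 -0.    1.33 -1.73] F [-1.2  0.2 -0.4]
```

View pics/m5.png

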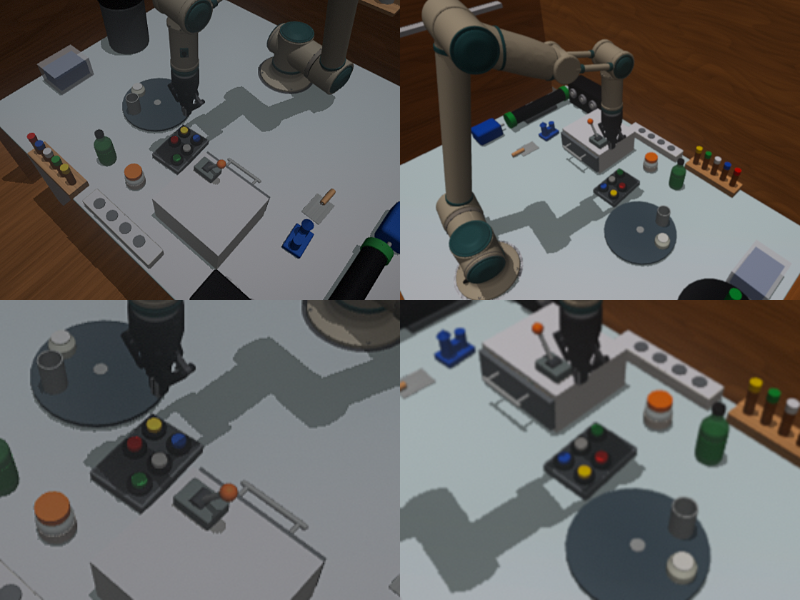

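The drawer is shut, the lever is over to the locked side, all keys are released, everything else is in place, and the arm is clear.

```bash
python3 -c "
from rig import manip
print(manip.sign_off())"
```

```text
the job is handed in; nothing more can be done
None
```

Job handed in: the two items I found (one diffuser, one drop checker) are in the drawer, it is pushed home and locked with the lever, and white, blue, yellow and green were each pressed fully down in that order, with red untouched.

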